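Reset the locked air regulator to the mark

TASK

Set the workshop air to the mark. The regulator's knob is under a snug tamper cap: take the puller by its grip, hook its fork under the cap's rim, pull the cap up and off, and set puller and cap down on the table away from the regulator (without dropping them), the puller standing on its sole. Then pull the knob up to unlock it, turn it clockwise until the gauge needle stands at the set pointer, letting go and taking the knob again when your wrist runs out of turn, and push it fully back in to lock it; do not shift the set pointer or the things lying about.

Things in the scene. Friction and masses are not known exactly. Their poses are not given: they have to be found in the camera images.
- regulator: Air regulator fixed on the table: dark foot 120 x 150 x 6 mm, aluminium block 84 x 84 mm up to z 88 mm, brass ports left and right, gauge on its front (-x) reaching 125 mm forward and up to z 80 mm. Origin: underside of the foot, on the upright axis of neck, knob and cap; x points away from the gauge, z up.
- neck (a point): Centre of the top of the regulator's upright grey neck, 136 mm above its origin, axes as the regulator's. The neck is round, diameter 70 mm, from z 88 to 136 mm above the table. With the cap on, it is free on all sides from z 88 up to the cap's rim at 122 mm: room for the puller's fork.
- cap: Grey plastic tamper cap over the knob, hollow, 65 mm high, dome diameter 82 mm above a round rim 96 mm wide and 5 mm thick; too wide to grasp. Origin: centre of its open underside, z up. Seated, its underside is 122 mm above the table and the rim stands out 13 mm beyond the neck. Spring detents hold it: about 10 N straight up pops it free; it must rise 65 mm to clear the knob.
- puller: Bright steel cap puller, a bridge 114 mm wide (y), 99 mm deep (x), 130 mm high, 0.3 kg, standing on its sole: a flat fork 6 mm thick, slot 78 mm wide (y) open to +x, slot back at x = -40, prong tips at x = +45 mm. Bridge underside 92 mm up, 106 mm wide inside. Origin: underside of the sole below the grip; with it on the regulator's axis the neck is in the slot. A lifted cap rests on the sole.
- puller_grip (a point): Centre of the puller's bar grip, 115 mm above the sole's underside, on the puller's z axis. The grip is 18 mm thick along the puller's x, 80 mm long along its y, 32 mm high (97 to 129 mm above the sole's underside). Axes as the puller's.
- knob_grip (a point): Point in the grip bar of the regulator's black knob, on its axis. The bar is 56 mm long (this point's y), 18 mm thick (x), 31 mm high (from 17 mm below this point to 14 mm above), on a round skirt of diameter 61 mm; z is up. At the start, under the cap, the point is 167 mm above the table.
- knob_lift (a joint): How far the knob is pulled up, m: 0 = pushed in, locked by teeth; 0.010 = fully out, free to turn (forcing it round while it is in will not do). About 6 N moves it up or down; it stays where it is left.
- knob_turn (a joint): Turn of the knob, rad, growing clockwise seen from above; 0 at the start, 4.71 at the end stop. It can be pushed in at 24 positions a turn (every 0.2618 rad, one of them at 0); pointed teeth guide it to the nearest one. The gauge needle turns clockwise by the same angle.
- set_pointer (a joint): Angle of the dark set pointer at the gauge's rim, rad, on the scale of knob_turn: the needle stands at the pointer when knob_turn equals this value (1.9 to 2.95). The knob's locking position nearest to it is meant.
- needle_tip (a point): Tip of the gauge's black needle, 26 mm from the centre of the white dial (diameter 71 mm, facing the robot and tilted up 35 degrees). At zero it points to half past seven; the scale runs clockwise over 270 degrees.
- pointer_tip (a point): Inner tip of the set pointer, 26 mm from the dial's centre: where the needle tip shall come to.
- sanding_block: Bystander: black sanding block with a red-brown face, 62 x 115 x 31 mm. Origin: centre of its underside.
- roller_cover: Bystander: white paint-roller cover lying on the table, 101 x 43 x 41 mm. Origin: centre of its underside.
Things that resemble listed ones, but are neither listed nor needed, are in the scene too. What is meant by the cap is not yellow, and is the larger of those in its own colour.

How it is judged:
By the outcome, as a careful person would: the job done as asked, in the order asked, and still so for the second after the job is handed in, with the robot touching nothing.
It also fails if it takes over 72 s, if anything falls off the work surface, if the arm or the gripper's body presses on something with over 40 N, if the wrist force passes 120 N, or if a joint passes its speed limit or range.

ROBOT

A 6-joint arm with a two-finger parallel gripper is mounted at the origin on a cart in front of the work surface, level with it; the furniture and walls round the work are solid. World frame = base frame: x ahead of the robot, y to its left, z up, the work surface at z = 0. Lengths are in m, angles in rad, forces in N, time in s.
With the tool pointing down it reaches from about 0.3 to 0.85 m from the base axis. Payload 5.4 kg.
Tool frame: the origin (TCP) lies midway between the tips of the shut fingers; the grasp point (between the pads) lies 19 mm behind it; z points along the fingers, y is the direction in which the jaws open and shut (so a half turn about z gives the same grasp; the last joint's range is limited). The gripper opens to 85 mm and grips with 20 to 120 N. Pads are 22 mm wide; open, the fingers measure 114 mm over their backs; the gripper's body (76 mm by 85 mm) begins 54 mm behind the grasp point. The pads swing forward as they close: fully open they stand 13 mm farther back than shut.
Start: joints at [0.95, 0.158, 1.597, -0, 1.386, -0.21], TCP at [0.23, 0.527, 0.231] pointing down, gripper open.
Joint ranges: [-2.91, 2.91], [-0.94, 2.29], [0.18, 2.7], [-1.29, 4.43], [0.17, 2.64], [-3, 3]. Speed limits (rad/s): [2.57, 2.57, 3.14, 3.14, 3.14, 3.14].

INTERFACE

Orientations are given as a unit quaternion [w, x, y, z].
In Python, from rig import arm gives the robot as it stands.
- The arm moves only by the shell command python3 -m jog 'ROWS' [OPENING] [FORCE]. ROWS is JSON, a list of rows, each a list of 4 numbers: the shift along the tool's x, y, z in mm, then the turn about the tool's z in rad. In form: [[tx, ty, tz, turn], ...]. A call has 1 to 20 rows; each row shifts and turns the commanded pose from where the row before left it, along the tool's axes as they then stand; what a row does not reach is not made up. A row lasts 1/8 s, in which the tool goes at most 62.5 mm and 10.7 degrees, less where a joint would pass 70% of its speed; a pose out of reach is approached as far as the arm can. A call is refused whole if a number of a shift passes 62.5 or a number of a turn 0.188, either way. A call with a gripper value outside its range is refused whole. OPENING is the finger opening in mm, from 0 to 85.4, set as the call begins (- or left out, the last holds). The fingers move at their own pace and stop on an object; FORCE is the grip in N (left out, the last holds). Time passes only in rows, so rows that do not move let the fingers close. It gives the time, the measured TCP pose, the force and the opening at its end, in the units of the state.
- arm.get_obs(): the state, without advancing time (a new reading comes with each control period).
- arm.camera(name): name is "scene" or "top"; returns (picture, depth): 384x512x3 uint8, blue, green, red; 384x512 float32, m along the optical axis (not along the pixel's ray), 0 where there is no reading.
- arm.camera_params(name): a dict with "fx", "fy", "cx", "cy" (pixels), "extrinsics" (4x4, takes a point from camera to world coordinates). Camera axes: x right, y up, looking along -z (the intrinsics and any distortion apply to the point x, -y, -z); pixel columns grow to the right and rows downward; lengths in m; the calibration is good to about 2 mm. A picture is of the moment at which its call begins. camera_params takes no time and is no camera call.
- arm.job_done(): hands the job in, once; it reports no verdict.
The state is a dict: "clock": time; "qpos": joint angles; "dq": joint speeds; "joint_efforts": joint torques, N m; "position": TCP position; "tool_rot": TCP orientation; "ft_force": force on the tool from outside, world axes, zero at the start; "torque": the same for the moment, N m; "opening": finger opening in m.
Only numpy, scipy, OpenCV 4.12 (cv2) and the standard library are available. Lean on these libraries where they do the work, as an engineer would, in place of code of your own. Each camera call takes 0.05 s, during which the arm holds its last target. There are 200 camera calls.

## Working session

There is one attempt and no reset: what is moved stays moved. The work goes in short steps, Python scripts to look and compute and a shell command to move; the robot and the scene stay as the last step left them, time stands still between calls to the robot, and variables do not carry over. Pictures are saved under pics/ and viewed, about 8 in all and at most 12, crops included, and the job is handed in when it is done.

```bash
mkdir -p pics; ls
cat > h.py <<'E'
import numpy as np, cv2
from rig import arm
def shot(n,f,crop=None,s=1):
    im,d=arm.camera(n); np.savez('pics/'+f+'.npz',im=im,d=d)
    cv2.imwrite('pics/'+f+'_full.png',im); save(f,crop,s)
def save(f,crop=None,s=1,out=None):
    im=np.load('pics/'+f+'.npz')['im']
    if crop: im=im[crop[1]:crop[3],crop[0]:crop[2]]
    cv2.imwrite('pics/'+(out or f)+'.png',cv2.resize(im,None,fx=s,fy=s,interpolation=cv2.INTER_CUBIC))
def ray(n,u,v):
    p=arm.camera_params(n);E=np.array(p['extrinsics'])
    r=np.array([(u-p['cx'])/p['fx'],-(v-p['cy'])/p['fy'],-1])
    return E[:3,3],E[:3,:3]@r
def atz(n,u,v,z):
    o,r=ray(n,u,v);return o+r*(z-o[2])/r[2]
def pix(n,f,u,v):
    d=np.load('pics/'+f+'.npz')['d'];o,r=ray(n,u,v)
    return o+r*np.median(d[int(v)-1:int(v)+2,int(u)-1:int(u)+2])
def proj(n,P):
    p=arm.camera_params(n);E=np.array(p['extrinsics'])
    q=E[:3,:3].T@(np.array(P)-E[:3,3]);return p['cx']+p['fx']*q[0]/-q[2],p['cy']-p['fy']*q[1]/-q[2]
E
python3 - <<'E'
from h import *
o=arm.get_obs();print(o)
for n in('top','scene'):
    p=arm.camera_params(n);print(n,p)
    shot(n,n+'0')
a=cv2.imread('pics/top0.png');b=cv2.imread('pics/scene0.png')
E
```

```text
pics
{'clock': 0.0, 'qpos': array([ 9.49892766e-01,  1.59051675e-01,  1.59820605e+00,  7.20883605e-06,
        1.38620788e+00, -2.10115917e-01]), 'dq': array([-0.0001589 , -0.00137264, -0.00105898,  0.00108312, -0.00056607,
        0.00046827]), 'joint_efforts': array([-3.13186811e-04, -3.96012890e+01, -3.31425655e+01, -1.73974313e-04,
        8.53445032e-03, -1.56790804e-05]), 'position': array([0.22929059, 0.52666211, 0.23032854]), 'tool_rot': array([-3.81255060e-04,  2.03953281e-01,  9.78980175e-01, -8.55360664e-04]), 'ft_force': array([0.52622731, 0.24503067, 0.19454217]), 'torque': array([ 0.0351032 , -0.02443341,  0.05549963]), 'opening': 0.08510541715924513}
top {'fx': 380.4376521297339, 'fy': 380.4376521297339, 'cx': 258.85804376121354, 'cy': 195.26578870758985, 'extrinsics': array([[ 0.00693574,  0.98559557, -0.16897711,  0.39365925],
       [-0.99962453,  0.01131312,  0.02495615,  0.08221044],
       [ 0.02650833,  0.16874057,  0.98530398,  0.98682579],
       [ 0.        ,  0.        ,  0.        ,  1.        ]])}
scene {'fx': 410.5899604161297, 'fy': 410.5899604161297, 'cx': 248.15343472103345, 'cy': 186.60804275583627, 'extrinsics': array([[ 0.84258732,  0.36703894, -0.39411804,  0.12988605],
       [-0.53849329,  0.56267192, -0.62723623, -0.57616945],
       [-0.00846096,  0.74073121,  0.67174823,  0.81656986],
       [ 0.        ,  0.        ,  0.        ,  1.        ]])}
```

View pics/top0.png

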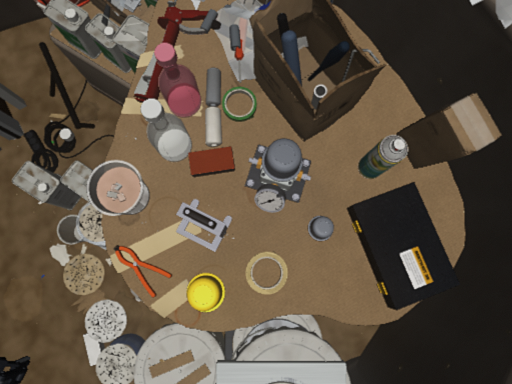

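View pics/scene0.png

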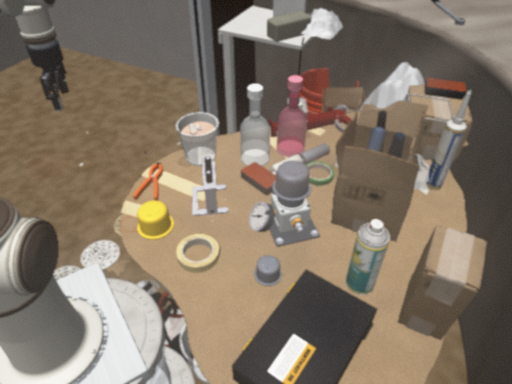

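Top view: the grey cap on the regulator is at (284,158), a small grey cap at (321,228) and a yellow cap at (206,292). The larger grey one fits the description. The puller is at (204,223) and the gauge at (270,200).

Run:
```python
from h import *
save('top0',(170,130,330,250),5,'c1')
save('scene0',(180,140,340,260),5,'c2')
```

```text
(no output)
```

View pics/c1.png

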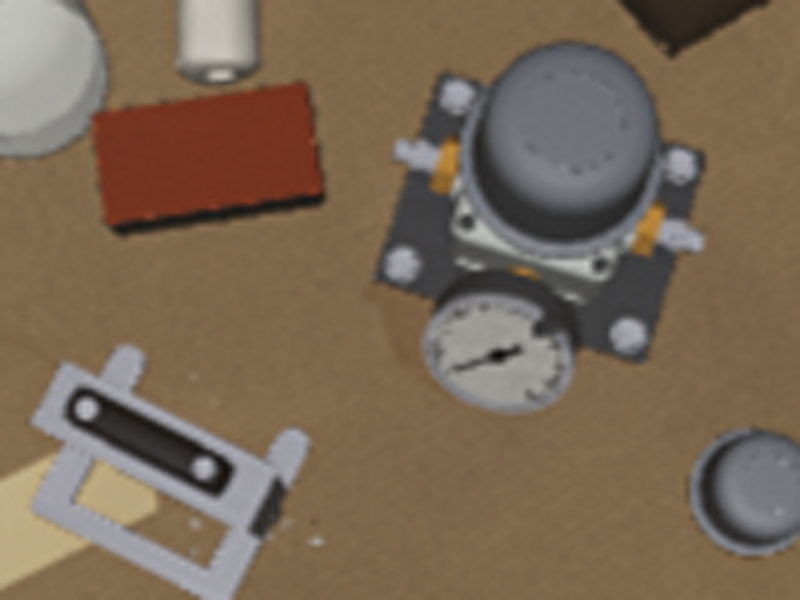

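View pics/c2.png

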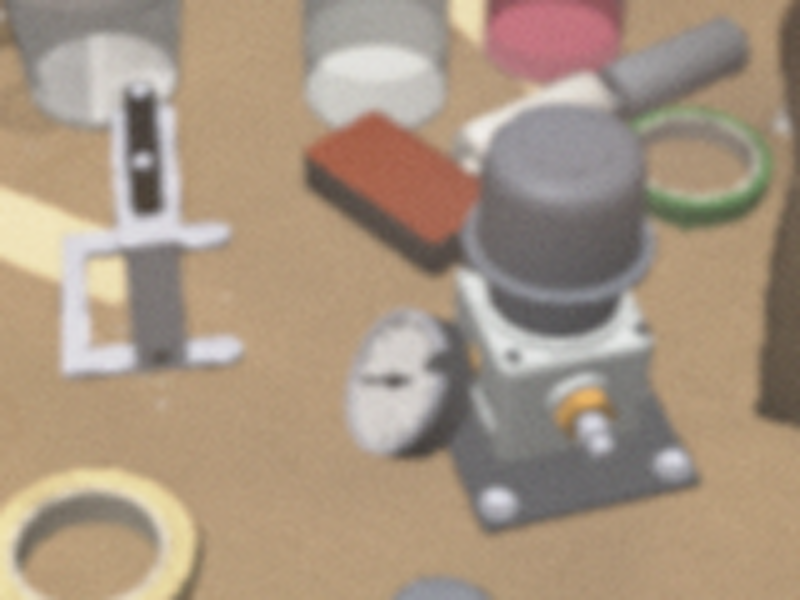

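Run:
```python
from h import *
c=lambda u,v,z:atz('top',170+u/5,130+v/5,z)
F=[c(*p,.006) for p in((447,75),(703,155),(645,360),(378,283))]
for f in F:print('foot',f.round(4))
C=np.mean(F,0);print('C',C, [np.linalg.norm(F[i]-F[(i+1)%4]).round(3) for i in range(4)])
ax=(F[0]+F[1]-F[2]-F[3])[:2];print('yaw x',np.arctan2(ax[1],ax[0]));ay=(F[0]+F[3]-F[1]-F[2])[:2];print('yaw from y',np.arctan2(-ay[0],ay[1]))
# cap dome top circle, centre approx
print('cap dome top',c(573,118,.187), c(560,152,.127))
p1,p2=c(86,408,.129),c(204,468,.129);print('studs',p1,p2,(p1+p2)/2,'bar',c(150,442,.129),'ends',c(68,392,.129),c(235,488,.129))
d=p1-p2;print('puller yaw',np.arctan2(-d[0],d[1]),np.linalg.norm(d))
for q in((125,347),(297,432),(35,505),(215,598)):print('sole',c(*q,.006))
d=np.load('pics/top0.npz')['d']
for n,(u,v) in dict(grip=(147,438),cap=(570,118),tape=(0,0)).items():print(n,pix('top','top0',170+u/5,130+v/5))
# scene check
s=lambda u,v,z:atz('scene',180+u/5,140+v/5,z)
print('scene grip',s(140,90,.129),s(143,160,.129),'cap top',s(565,150,.187))
for q in((235,235),(240,350),(65,240),(68,372)):print('sole s',s(*q,.006))
for q in((480,530),(697,480)):print('foot s',s(*q,.006))
o=arm.get_obs()
w,x,y,z=o['tool_rot'];from scipy.spatial.transform import Rotation as R
print(R.from_quat([x,y,z,w]).as_matrix().round(3))
```

```text
foot [0.6984 0.0569 0.006 ]
foot [ 0.6562 -0.0801  0.006 ]
foot [ 0.5452 -0.0478  0.006 ]
foot [0.5845 0.0923 0.006 ]
C [0.62108635 0.00533527 0.006     ] [np.float64(0.143), np.float64(0.116), np.float64(0.146), np.float64(0.119)]
yaw x -0.29251614814225685
yaw from y -0.28633879977713594
cap dome top [0.62356229 0.0064939  0.187     ] [0.62430621 0.00696994 0.127     ]
studs [0.50145599 0.22224666 0.129     ] [0.47479279 0.16829707 0.129     ] [0.48812439 0.19527187 0.129     ] bar [0.48631008 0.19291483 0.129     ] ends [0.50866334 0.23063672 0.129     ] [0.46591417 0.15414101 0.129     ]
puller yaw -0.45901633795246566 0.06017876555901134
sole [0.54905672 0.22337367 0.006     ]
sole [0.50553304 0.13320187 0.006     ]
sole [0.46663107 0.26639072 0.006     ]
sole [0.42017822 0.17318642 0.006     ]
grip [0.48814132 0.19436186 0.12870416]
cap [0.62378539 0.0077254  0.18615759]
tape [0.68541259 0.2647207  0.15212727]
scene grip [0.50435327 0.22219174 0.129     ] [0.47763681 0.16958922 0.129     ] cap top [0.62063878 0.0029227  0.187     ]
sole s [0.55247732 0.21319908 0.006     ]
sole s [0.50686524 0.12997735 0.006     ]
sole s [0.46668831 0.26395149 0.006     ]
sole s [0.41927134 0.16685132 0.006     ]
foot s [ 0.54394382 -0.04652292  0.006     ]
foot s [ 0.65746151 -0.0805607   0.006     ]
[[-0.917  0.399 -0.001]
 [ 0.399  0.917 -0.001]
 [ 0.    -0.002 -1.   ]]
```

```bash
python3 -m jog '[[-46,-25,0,0],[-46,-25,0,0],[-46,-25,0,0],[-46,-25,0,0],[-46,-25,0,0],[-46,-25,0,0],[-46,-25,0,0],[-48,-26,0,0],[0,0,5,0.18],[0,0,5,0.18],[0,0,5,0.18],[0,0,5,0.18],[0,0,5,0.18],[0,0,5,0.18],[0,0,5,0.18],[0,0,5,0.18],[0,0,5,0.179],[0,0,0,0]]' 85 60
cat >> h.py <<'E'
from scipy.spatial.transform import Rotation as R
def rel(x,y,z,yawy):
    "rows needed: shift in tool axes (mm) to world target, and turn so that tool y has world angle yawy"
    o=arm.get_obs();w,a,b,c=o['tool_rot'];M=R.from_quat([a,b,c,w]).as_matrix()
    ang=np.arctan2(M[1,1],M[0,1]);t=(ang-yawy+np.pi/2)%np.pi-np.pi/2
    print('clk',round(o['clock'],2),'pos',o['position'].round(4),'yawy',ang.round(3),'shift',(M.T@(np.array([x,y,z])-o['position'])*1000).round(1),'turn',t.round(3),'q6',o['qpos'][5].round(3),'F',o['ft_force'].round(1),'open',round(o['opening'],4),'tilt',M[:,2].round(3))
E
python3 - <<'E'
from h import *
rel(.4885,.1945,.100,-.459)
n='top'
a=np.load('pics/top0.npz')['d']
Rg=R.from_euler('z',-.29).as_matrix();O=np.array([.6225,.006,0])
c0=pix('top','top0',170+498/5,130+356/5);print('dial c reg',Rg.T@(c0-O))
nrm=Rg@np.array([-np.cos(.611),0,np.sin(.611)]);up=Rg@np.array([np.sin(.611),0,np.cos(.611)]);rt=Rg@np.array([0,-1,0])
cs=pix('scene','scene0',180+393/5,140+380/5);print('dial c reg (scene)',Rg.T@(cs-O))
def ang(n,u,v,c):
    o,r=ray(n,u,v);p=o+r*((c-o)@nrm)/(r@nrm)-c
    return np.linalg.norm(p).round(4),(np.arctan2(p@rt,p@up)-np.radians(225))%(2*np.pi)
t=lambda u,v:(170+u/5,130+v/5);s=lambda u,v:(180+u/5,140+v/5)
print('needle',ang('top',*t(452,370),c0),'ptr',ang('top',*t(540,326),c0))
print('needle s',ang('scene',*s(362,380),cs),'ptr',ang('scene',*s(437,360),cs))
E
```

```text
clock: 2.35
position: [0.4879, 0.195, 0.1854]
tool_rot: [-0.0, 0.849, 0.529, -0.001]
ft_force: [-0.0, -0.1, -0.1]
opening: 0.0851
clk 2.35 pos [0.4879 0.195  0.1854] yawy -0.457 shift [-0.1  0.9 85.4] turn 0.002 q6 0.607 F [-0.  -0.1 -0.1] open 0.0851 tilt [-0.002 -0.    -1.   ]
dial c reg [-0.0865218   0.00079532  0.04867727]
dial c reg (scene) [-0.08388468  0.00167036  0.04794932]
needle (np.float64(0.028), np.float64(0.016102340354682276)) ptr (np.float64(0.0324), np.float64(2.8435139355332026))
needle s (np.float64(0.0272), np.float64(6.2757325871695535)) ptr (np.float64(0.0353), np.float64(2.8371553524540625))
```

```bash
python3 -m jog '[[0,1,30,0],[0,0,30,0],[0,0,15,0],[0,0,10,0],[0,0,0,0]]' 85 60
python3 -m jog '[[0,0,0,0],[0,0,0,0],[0,0,0,0],[0,0,0,0],[0,0,0,0],[0,0,0,0]]' 0 70
python3 -c "
from h import *
rel(.4885,.1945,.206,-.459)"
```

```text
clock: 2.98
position: [0.4895, 0.1947, 0.1013]
tool_rot: [-0.0, 0.849, 0.528, -0.0]
ft_force: [0.5, 0.0, -0.1]
opening: 0.0848
clock: 3.72
position: [0.4895, 0.1949, 0.1017]
tool_rot: [-0.0, 0.849, 0.528, 0.0]
ft_force: [-3.3, 1.0, 5.1]
opening: 0.017
clk 3.73 pos [0.4895 0.1949 0.1017] yawy -0.459 shift [  -0.7   -0.7 -104.3] turn 0.0 q6 0.608 F [-3.3  1.   5.1] open 0.017 tilt [-0.  0. -1.]
```

```bash
python3 -m jog '[[0,0,-8,0],[0,0,-25,0],[0,0,-35,0],[0,0,-38,0],[0,0,0,-0.169],[-28,6,0,0],[-35,8,0,0],[-40,9,0,0],[-30,7,0,0],[-10,2,0,0],[0,0,0,0],[0,0,0,0]]'
python3 - <<'E'
from h import *
rel(.479,.049,.2077,-.29)
shot('scene','s1'); shot('top','t1')
a=cv2.imread('pics/t1_full.png')[110:260,190:340];b=cv2.imread('pics/s1_full.png')[120:270,170:320]
cv2.imwrite('pics/m1.png',np.hstack([cv2.resize(x,(400,400),interpolation=2) for x in(a,b)]))
E
```

```text
clock: 5.22
position: [0.4792, 0.0494, 0.2071]
tool_rot: [-0.0, 0.802, 0.598, 0.0]
ft_force: [-0.4, 0.1, -2.7]
opening: 0.0168
clk 5.22 pos [0.4792 0.0494 0.2071] yawy -0.289 shift [-0.4 -0.1 -0.6] turn 0.001 q6 0.14 F [-0.4  0.1 -2.7] open 0.0168 tilt [-0.     0.001 -1.   ]
```

View pics/m1.png

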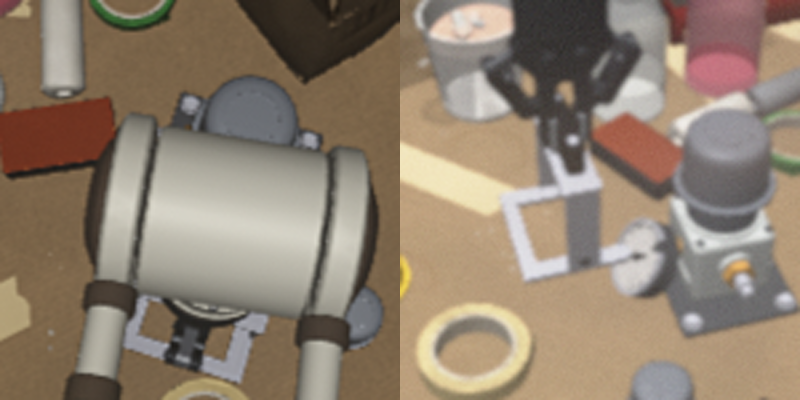

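Run:
```python
from h import *
cv2.imwrite('pics/m2.png',cv2.resize(cv2.imread('pics/s1_full.png')[170:245,200:300],None,fx=8,fy=8,interpolation=2))
Rg=R.from_euler('z',-.29).as_matrix();O=np.array([.6225,.006,0])
for u,v,z in((530,278,.1065),(503,196,.1115),(530,270,.1115)):
    print((Rg.T@(atz('scene',170+(u-400)*.375,120+v*.375,z)-O)).round(4))
p=arm.get_obs()['position'];print('tcp',(Rg.T@(p-O)).round(4))
# cap rim centre from depth: dome top disk points
z=np.load('pics/top0.npz');d=z['d'];P=[]
for v in range(130,185):
    for u in range(255,310):
        o,r=ray('top',u,v);q=o+r*d[v,u]
        if .180<q[2]<.195:P.append(q)
P=np.array(P);print(len(P),P.mean(0),(P.max(0)+P.min(0))/2,P.max(0)-P.min(0))
```

```text
[-0.198  -0.0508  0.1065]
[-0.1998  0.0539  0.1115]
[-0.1966 -0.0461  0.1115]
tcp [-0.1497  0.0006  0.2072]Traceback (most recent call last):
  File "<stdin>", line 11, in <module>
  File "h.py", line 11, in ray
    p=arm.camera_params(n);E=np.array(p['extrinsics'])
ValueError: time passes only in moves, steps and waits
```

View pics/m2.png

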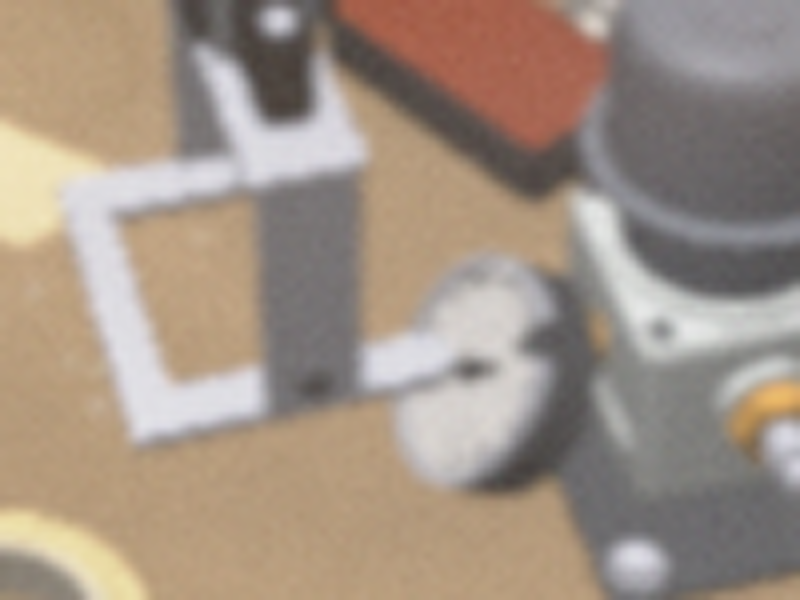

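Run:
```python
from h import *
Rg=R.from_euler('z',-.29).as_matrix();O=np.array([.6225,.006,0])
for u,v,z in((63,188,.112),(135,425,.112),(135,443,.106)):
    print((Rg.T@(atz('scene',200+u/8,170+v/8,z)-O)).round(4))
def cloud(n):
    p=arm.camera_params(n);E=np.array(p['extrinsics']);d=np.load(f'pics/{n}0.npz')['d']
    v,u=np.mgrid[:384,:512];q=np.stack([(u-p['cx'])/p['fx'],-(v-p['cy'])/p['fy'],-np.ones_like(d)],-1)*d[...,None]
    return (q@E[:3,:3].T+E[:3,3])
for n in('top','scene'):
    P=cloud(n).reshape(-1,3);P=P[(np.linalg.norm(P[:,:2]-[.6225,.006],axis=1)<.06)]
    T=P[(P[:,2]>.182)&(P[:,2]<.195)];print(n,len(T),T.mean(0).round(4),((T.max(0)+T.min(0))/2).round(4),(T.max(0)-T.min(0)).round(4))
    S=P[(P[:,2]>.135)&(P[:,2]<.175)]
    A=np.c_[2*S[:,:2],np.ones(len(S))];x=np.linalg.lstsq(A,(S[:,:2]**2).sum(1),rcond=None)[0];print('side fit',len(S),x[:2].round(4),np.sqrt(x[2]+x[0]**2+x[1]**2).round(4))
th=np.linspace(0,6.28,400)
for n in('top','scene'):
    q=np.array([proj(n,O+[.048*np.cos(t),.048*np.sin(t),.122]) for t in th])
    o=(180,140) if n=='scene' else (170,130)
    print(n,((q.min(0)-o)*5).round(),((q.max(0)-o)*5).round())
```

```text
[-0.2017  0.0539  0.112 ]
[-0.2022 -0.0511  0.112 ]
[-0.2029 -0.0526  0.106 ]
top 810 [0.6217 0.0087 0.1858] [0.6217 0.0084 0.1871] [0.0729 0.0724 0.0102]
side fit 179 [0.6225 0.0084] 0.0399
scene 484 [0.6215 0.0036 0.1863] [0.6231 0.0062 0.1866] [0.0728 0.0723 0.0091]
side fit 426 [0.6245 0.0071] 0.0395
top [459.  60.] [663. 259.]
scene [460. 182.] [653. 313.]
```

```bash
python3 -m jog '[[0,20,0,0],[0,30,0,0],[0,28,0,0],[0,12,0,0],[0,8,0,0],[0,0,0,0]]'
python3 -m jog '[[0,12,0,0],[0,12,0,0],[0,10,0,0],[0,8,0,0],[0,6,0,0],[0,2,0,0],[0,0,0,0]]'
python3 - <<'E'
from h import *
rel(.6225,.007,.2077,-.29)
shot('scene','s2',(210,110,330,250),4)
E
```

```text
clock: 6.08
position: [0.573, 0.0207, 0.2072]
tool_rot: [-0.0, 0.802, 0.598, -0.0]
ft_force: [-0.6, 0.0, -3.9]
opening: 0.0164
clock: 6.95
position: [0.621, 0.0062, 0.2072]
tool_rot: [-0.0, 0.802, 0.598, -0.0]
ft_force: [-0.4, -0.2, -3.0]
opening: 0.0167
clk 6.95 pos [0.621  0.0062 0.2072] yawy -0.29 shift [ 1.2  1.2 -0.5] turn 0.0 q6 0.106 F [-0.4 -0.2 -3. ] open 0.0167 tilt [-0.  0. -1.]
```

View pics/s2.png

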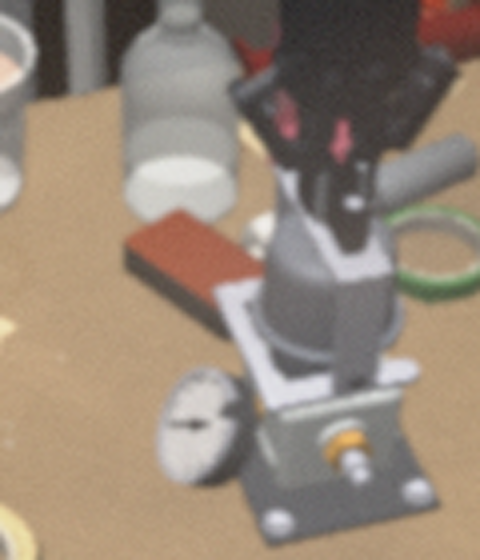

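The fork is under the rim with the neck in the slot and no contact force. Lifting gently.

```bash
python3 -m jog '[[0,0,-4,0],[0,0,-4,0],[0,0,-2,0],[0,0,-2,0],[0,0,-2,0],[0,0,-2,0],[0,0,-2,0],[0,0,-2,0],[0,0,-2,0],[0,0,0,0]]'
python3 -m jog '[[0,0,-6,0],[0,0,-10,0],[0,0,-12,0],[0,0,-12,0],[0,0,-12,0],[0,0,-12,0],[0,0,-10,0],[0,0,-6,0],[0,0,-2,0],[0,0,0,0]]'
python3 - <<'E'
from h import *
rel(.49,.195,.2077,-.459)
shot('scene','s3',(210,80,330,250),3.5)
E
```

```text
clock: 8.25
position: [0.6215, 0.0061, 0.2304]
tool_rot: [0.001, 0.802, 0.598, 0.001]
ft_force: [-0.0, -1.0, -3.0]
opening: 0.0168
clock: 9.5
position: [0.621, 0.0062, 0.311]
tool_rot: [-0.0, 0.802, 0.598, -0.0]
ft_force: [0.4, 0.1, -4.6]
opening: 0.0167
clk 9.5 pos [0.621  0.0062 0.311 ] yawy -0.29 shift [ 143.5 -179.4  103.4] turn 0.169 q6 0.106 F [ 0.4  0.1 -4.6] open 0.0167 tilt [-0.001  0.    -1.   ]
```

View pics/s3.png

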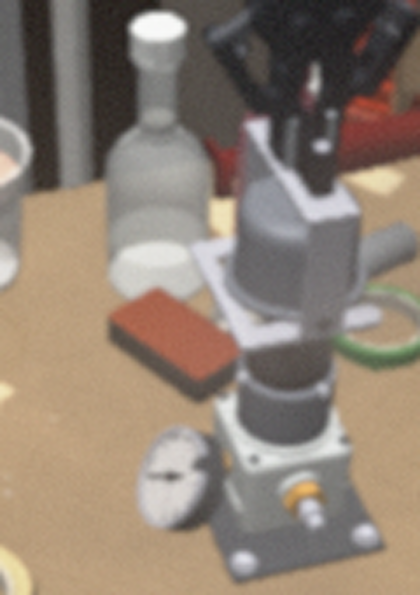

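```bash
python3 -m jog '[[2.5,-3,0,0],[5,-6,0,0],[8,-10,0,0],[11,-14,0,0],[14,-17,0,0],[15.5,-19.5,0,0],[15.5,-19.5,0,0],[15.5,-19.5,0,0],[15.5,-19.5,0,0],[14,-17,0,0],[11,-14,0,0],[8,-10,0,0],[5,-6,0,0],[2.5,-3,0,0],[0,0,0,0]]'
python3 -m jog '[[0,0,4,0],[0,0,10,0],[0,0,18,0],[0,0,25,0],[0,0,25,0],[0,0,25,0],[0,0,25,0],[0,0,25,0],[0,0,20,0],[0,0,12,0],[0,0,8,0],[0,0,4,0],[0,0,3,0],[0,0,0,0]]'
python3 - <<'E'
from h import *
rel(.49,.195,.1017,-.29)
shot('scene','s4',(150,110,330,245),4)
E
```

```text
clock: 11.42
position: [0.4915, 0.194, 0.3113]
tool_rot: [0.0, 0.802, 0.597, -0.0]
ft_force: [1.0, 0.3, -3.5]
opening: 0.0168
clock: 13.18
position: [0.4916, 0.1941, 0.1076]
tool_rot: [0.0, 0.802, 0.598, 0.0]
ft_force: [0.0, 0.5, -4.3]
opening: 0.0168
clk 13.18 pos [0.4916 0.1941 0.1076] yawy -0.29 shift [ 0.4 -1.8  5.9] turn 0.0 q6 0.437 F [ 0.   0.5 -4.3] open 0.0168 tilt [ 0.001  0.    -1.   ]
```

View pics/s4.png

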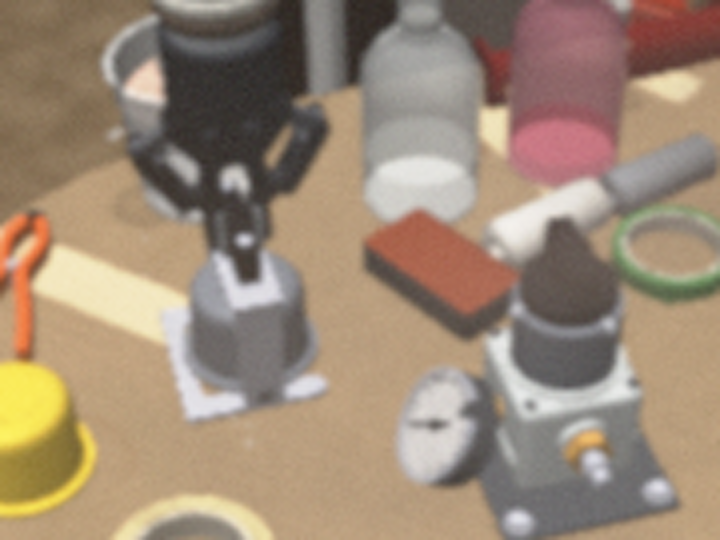

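The cap rests on the fork, about 6 mm above the table; the knob is free. Setting it down.

```bash
python3 -m jog '[[0,0,1.5,0],[0,0,1.5,0],[0,0,1,0],[0,0,1,0],[0,0,0.7,0],[0,0,0,0],[0,0,0,0]]'
```

```text
clock: 14.1
position: [0.4914, 0.1941, 0.1018]
tool_rot: [0.0, 0.802, 0.598, 0.0]
ft_force: [-1.3, 0.2, -2.0]
opening: 0.0172
```

```bash
python3 -m jog '[[0,0,0.4,0],[0,0,0,0]]'
python3 -m jog '[[0,0,0,0],[0,0,0,0],[0,0,0,0],[0,0,0,0]]' 60
python3 -m jog '[[0,0,-8,0],[0,0,-25,0],[0,0,-45,0],[0,0,-50,0],[0,0,-40,0],[0,0,-20,0],[0,0,0,0]]' 85
python3 - <<'E'
from h import *
rel(.6225,.007,.29,-.29)
shot('scene','s5');shot('top','t5')
a=cv2.imread('pics/t5_full.png')[110:260,190:340];b=cv2.imread('pics/s5_full.png')[110:260,170:320]
cv2.imwrite('pics/m5.png',np.hstack([cv2.resize(x,(400,400),interpolation=2) for x in(a,b)]))
E
```

```text
clock: 14.35
position: [0.4915, 0.1941, 0.1018]
tool_rot: [0.0, 0.802, 0.598, -0.0]
ft_force: [-4.1, -1.1, 3.1]
opening: 0.0167
clock: 14.85
position: [0.4915, 0.1941, 0.1012]
tool_rot: [0.0, 0.802, 0.598, 0.0]
ft_force: [-0.2, -0.4, -0.2]
opening: 0.0601
clock: 15.72
position: [0.4925, 0.1943, 0.2917]
tool_rot: [0.001, 0.802, 0.598, 0.002]
ft_force: [-0.8, -0.2, -0.5]
opening: 0.0851
clk 15.72 pos [0.4925 0.1943 0.2917] yawy -0.29 shift [-142.3  178.1    2.1] turn 0.0 q6 0.437 F [-0.8 -0.2 -0.5] open 0.0851 tilt [ 0.005  0.001 -1.   ]
```

View pics/m5.png

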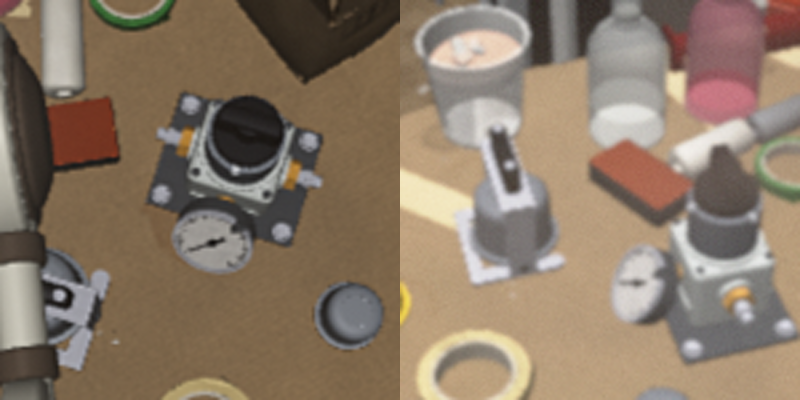

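```bash
python3 -m jog '[[-15,18,0,0],[-28,36,0,0],[-30,38,0,0],[-30,38,0,0],[-25,30,0,0],[-14,18,0,0],[0,0,0,0]]'
python3 -c "
from h import *
rel(.6225,.007,.153,-.29)"
python3 -m jog '[[0,0,25,0],[0,0,40,0],[0,0,40,0],[0,0,22,0],[0,0,10,0],[0,0,0,0]]'
python3 -c "
from h import *
rel(.6225,.007,.153,-.29)"
```

```text
clock: 16.7
position: [0.621, 0.006, 0.2868]
tool_rot: [-0.001, 0.802, 0.597, -0.001]
ft_force: [-0.5, 0.6, -0.0]
opening: 0.0851
clk 16.7 pos [0.621  0.006  0.2868] yawy -0.292 shift [  1.5   1.7 133.8] turn -0.002 q6 0.108 F [-0.5  0.6 -0. ] open 0.0851 tilt [-0.004  0.001 -1.   ]
clock: 17.45
position: [0.6207, 0.0078, 0.1517]
tool_rot: [-0.001, 0.802, 0.598, -0.0]
ft_force: [0.6, 0.6, 0.3]
opening: 0.0849
clk 17.45 pos [0.6207 0.0078 0.1517] yawy -0.289 shift [-0.3  2.  -1.3] turn 0.001 q6 0.107 F [0.6 0.6 0.3] open 0.0849 tilt [-0.001  0.    -1.   ]
```

```bash
python3 -m jog '[[0,1.5,-1.5,0],[0,0,0,0],[0,0,0,0],[0,0,0,0],[0,0,0,0],[0,0,0,0],[0,0,0,0]]' 0 50
python3 -m jog '[[0,0,-2,0],[0,0,-2,0],[0,0,-2,0],[0,0,-2,0],[0,0,-2,0],[0,0,-2,0],[0,0,0,0]]'
```

```text
clock: 18.32
position: [0.6236, 0.0064, 0.1544]
tool_rot: [0.001, 0.802, 0.597, 0.001]
ft_force: [5.1, -1.5, 3.2]
opening: 0.0168
clock: 19.2
position: [0.6234, 0.0065, 0.1645]
tool_rot: [0.001, 0.802, 0.597, 0.001]
ft_force: [9.5, -2.3, -5.5]
opening: 0.0169
```

```bash
python3 -m jog '[[0,1.5,0,0.1],[0,0,0,0.1],[0,0,0,0.1],[0,0,0,0]]'
python3 -c "
from h import *
rel(.6225,.007,.153,-.29);print(arm.get_obs()['torque'])"
```

```text
clock: 19.7
position: [0.6232, 0.0067, 0.1644]
tool_rot: [-0.001, 0.882, 0.472, -0.001]
ft_force: [1.2, 0.3, -3.0]
opening: 0.0172
clk 19.7 pos [0.6232 0.0067 0.1644] yawy -0.589 shift [-0.1 -0.7 11.4] turn -0.299 q6 0.406 F [ 1.2  0.3 -3. ] open 0.0172 tilt [-0.003  0.001 -1.   ]
[ 0.02362085 -0.26535274 -0.02288825]
```

```bash
python3 -m jog '[[0,0,0,0.14],[0,0,0,0.14],[0,0,0,0.14],[0,0,0,0.14],[0,0,0,0.14],[0,0,0,0.14],[0,0,0,0.14],[0,0,0,0.14],[0,0,0,0.14],[0,0,0,0]]'
python3 - <<'E'
from h import *
rel(.6225,.007,.153,-.29)
E
python3 -m jog '[[0,0,0,0],[0,0,0,0],[0,0,0,0],[0,0,0,0]]' 85
python3 -m jog '[[0,0,-15,0],[0,0,-15,0],[0,0,-5,-0.18],[0,0,0,-0.18],[0,0,0,-0.18],[0,0,0,-0.18],[0,0,0,-0.18],[0,0,0,-0.18],[0,0,0,-0.18],[0,0,0,-0.18],[0,0,0,-0.18],[0,0,0,-0.18],[0,0,0,-0.18],[0,0,0,-0.18],[0,0,0,-0.18],[0,0,0,-0.18],[0,0,0,-0.18],[0,0,0,-0.18],[0,0,0,0]]'
python3 - <<'E'
from h import *
rel(.623,.0067,.1644,-.29-1.56)
shot('scene','s6',(230,160,300,230),8)
E
```

```text
clock: 20.95
position: [0.6225, 0.0089, 0.1644]
tool_rot: [-0.002, 0.99, -0.138, -0.002]
ft_force: [-0.5, 7.4, -1.2]
opening: 0.0171
clk 20.95 pos [0.6225 0.0089 0.1644] yawy -1.848 shift [ 0.5  1.8 11.4] turn -1.558 q6 1.666 F [-0.5  7.4 -1.2] open 0.0171 tilt [-0.004  0.005 -1.   ]
clock: 21.45
position: [0.6243, 0.006, 0.1658]
tool_rot: [0.0, 0.99, -0.139, 0.0]
ft_force: [0.1, -0.2, 0.9]
opening: 0.0847
clock: 23.82
position: [0.6248, 0.0062, 0.2021]
tool_rot: [0.001, 0.268, 0.963, 0.0]
ft_force: [0.6, 0.3, 0.0]
opening: 0.0848
clk 23.82 pos [0.6248 0.0062 0.2021] yawy 1.028 shift [ 1.9 -0.5 37.7] turn -0.263 q6 -1.211 F [0.6 0.3 0. ] open 0.0848 tilt [ 0.002 -0.    -1.   ]
```

View pics/s6.png

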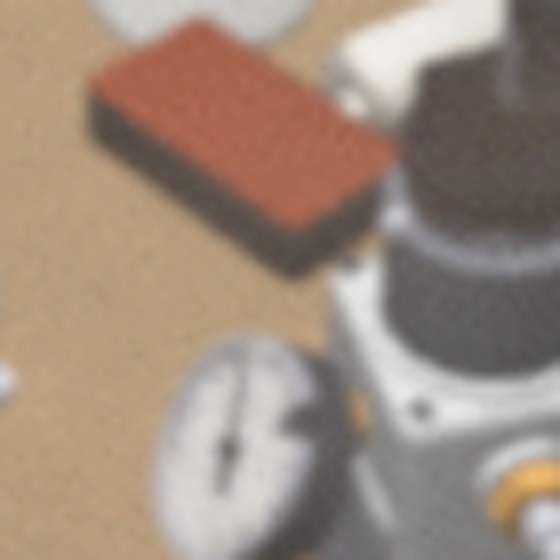

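```bash
cat >> h.py <<'E'
def rect(f,n,c,yaw=-.29,S=8,Rm=45):
    "face-on view of the dial, S px per mm"
    Rg=R.from_euler('z',yaw).as_matrix();up=Rg@np.array([np.sin(.611),0,np.cos(.611)]);rt=Rg@np.array([0,-1,0])
    k=np.array([(-1,-1),(1,-1),(1,1),(-1,1)])*Rm/1000.
    src=np.float32([proj(n,c+rt*a-up*b) for a,b in k]);dst=np.float32([(0,0),(1,0),(1,1),(0,1)])*2*Rm*S
    return cv2.warpPerspective(np.load('pics/'+f+'.npz')['im'],cv2.getPerspectiveTransform(src,dst),(2*Rm*S,2*Rm*S),flags=cv2.INTER_CUBIC)
def prof(g,r0,r1,c=None,S=8):
    m=g.shape[0]/2;c=c or(m,m);t=np.radians(225)+np.arange(-.2,4.9,.05);r=np.arange(r0,r1,.5)*S
    x=c[0]+np.outer(np.sin(t),r);y=c[1]-np.outer(np.cos(t),r)
    return np.arange(-.2,4.9,.05),cv2.remap(g,np.float32(x),np.float32(y),1).mean(1)
E
python3 - <<'E'
from h import *
Rg=R.from_euler('z',-.29).as_matrix();O=np.array([.623,.0075,0])
for f,n in(('t5','top'),('s5','scene'),('s6','scene'),('top0','top')):
    c=O+Rg@np.array([-.085,0,.0483])
    for _ in range(4):
        g=cv2.cvtColor(rect(f,n,c),cv2.COLOR_BGR2GRAY)
        b=((g>(165 if n=='top' else 165))*255).astype('uint8')
        N,L,st,ce=cv2.connectedComponentsWithStats(b);yy,xx=np.mgrid[:720,:720];
        best=max(range(1,N),key=lambda i:st[i,4]*(np.hypot(*(ce[i]-360))<150))
        cn=max(cv2.findContours((L==best).astype('uint8'),0,1)[0],key=len);h=cv2.convexHull(cn);(ex,ey),(d1,d2),a=cv2.fitEllipse(h)
        up=Rg@np.array([np.sin(.611),0,np.cos(.611)]);rt=Rg@np.array([0,-1,0])
        c=c+(rt*(ex-360)-up*(ey-360))/8000
    print(f,'disc mm',round(d1/8,1),round(d2/8,1),'c reg',(Rg.T@(c-O)).round(4))
    g=cv2.cvtColor(rect(f,n,c),cv2.COLOR_BGR2GRAY);cv2.imwrite(f'pics/r_{f}.png',g)
    for rr in((10,22),(26,32)):
        t,p=prof(g,*rr);i=np.argmin(p)
        k=p<p.min()+.4*(np.median(p)-p.min());print(rr,'min at',t[i].round(2),p[i].round(),np.median(p).round(),'dark',t[k].round(2))
E
```

```text
t5 disc mm 1.2 2.0 c reg [-0.0759 -0.0175  0.0612]
(10, 22) min at 2.35 51.0 114.0 dark [-0.    0.05  0.1   0.15  2.15  2.2   2.25  2.3   2.35  2.4   2.45  2.5
  2.55  2.6   2.65  2.7   2.75  2.8   2.85  2.9   2.95  3.    3.3   3.35
  3.4   3.45  3.5   3.55]
(26, 32) min at 2.5 46.0 106.0 dark [-0.    0.05  0.1   2.    2.05  2.1   2.15  2.2   2.25  2.3   2.35  2.4
  2.45  2.5   2.55  2.6   2.65  2.7   2.75  2.8   2.85  2.9   2.95  3.
  3.05  3.1   3.15  3.2   3.25  3.3   3.35  3.4   3.45  3.5   3.55  3.6
  3.65]
s5 disc mm 79.2 87.3 c reg [-0.0862  0.0056  0.0465]
(10, 22) min at 3.25 147.0 210.0 dark [-0.2  -0.15 -0.1  -0.05 -0.    0.05  3.1   3.15  3.2   3.25  3.3   3.35
  3.4   3.45]
(26, 32) min at 1.5 162.0 194.0 dark [0.25 0.3  0.35 0.4  0.45 0.5  0.55 0.6  0.65 0.85 0.9  0.95 1.   1.05
 1.1  1.15 1.2  1.25 1.3  1.35 1.4  1.45 1.5  1.55 1.6  1.65 1.7  2.9
 2.95]
s6 disc mm 79.0 89.2 c reg [-0.0865  0.0063  0.0461]
(10, 22) min at 4.2 168.0 195.0 dark [1.8  1.85 1.9  1.95 2.   2.05 2.1  4.   4.05 4.1  4.15 4.2  4.25 4.3
 4.35 4.4  4.45]
(26, 32) min at 1.6 159.0 191.0 dark [0.35 0.4  0.45 0.5  0.55 0.6  0.9  0.95 1.   1.05 1.1  1.15 1.2  1.25
 1.3  1.35 1.4  1.45 1.5  1.55 1.6  1.65 1.7  1.75 1.8 ]
top0 disc mm 0.5 1.1 c reg [-0.0909 -0.0007  0.0399]
(10, 22) min at 2.65 68.0 148.0 dark [0.45 2.3  2.35 2.4  2.45 2.5  2.55 2.6  2.65 2.7  2.75 2.8 ]
(26, 32) min at 3.85 103.0 144.0 dark [0.75 0.8  3.75 3.8  3.85 3.9  3.95 4.   4.3  4.35 4.4  4.45]
```

```bash
python3 -m jog '[[0,0,0,-0.13],[0,0,0,-0.133],[2,2.3,0,0],[0,0,15,0],[0,0,15,0],[0,0,7,0],[0,0,0,0]]'
python3 -m jog '[[0,0,0,0],[0,0,0,0],[0,0,0,0],[0,0,0,0],[0,0,0,0],[0,0,0,0]]' 0 50
python3 -c "
from h import *
rel(.6233,.009,.1644,1.293);print(arm.get_obs()['torque'])"
```

```text
clock: 24.75
position: [0.6223, 0.0091, 0.1624]
tool_rot: [-0.001, 0.139, 0.99, 0.0]
ft_force: [-0.3, -0.9, 1.3]
opening: 0.0851
clock: 25.5
position: [0.6231, 0.0089, 0.164]
tool_rot: [0.0, 0.138, 0.99, -0.0]
ft_force: [0.1, -1.7, 2.5]
opening: 0.0173
clk 25.5 pos [0.6231 0.0089 0.164 ] yawy 1.293 shift [-0.2  0.2 -0.4] turn -0.0 q6 -1.472 F [ 0.1 -1.7  2.5] open 0.0173 tilt [ 0. -0. -1.]
[-0.10784048  0.11195477 -0.04861815]
```

```bash
python3 -m jog '[[0,0,0,0.132],[0,0,0,0.132],[0,0,0,0.132],[0,0,0,0.132],[0,0,0,0.132],[0,0,0,0.132],[0,0,0,0.132],[0,0,0,0.132],[0,0,0,0.132],[0,0,0,0.133],[0,0,0,0],[0,0,0,0]]'
python3 - <<'E'
from h import *
rel(.6233,.009,.1644,-.028)
ims=[]
for i in range(12):
    im,d=arm.camera('scene');ims.append(im.astype(float));
    if i==0: np.savez('pics/s7.npz',im=im,d=d)
m=np.mean(ims,0);np.save('pics/s7mean.npy',m)
a=cv2.resize(m[196:236,245:280].astype('uint8'),None,fx=11,fy=11,interpolation=2)
b=cv2.resize(np.load('pics/s6.npz')['im'][196:236,245:280],None,fx=11,fy=11,interpolation=2)
cv2.imwrite('pics/m7.png',np.hstack([a,b]));print(a.shape)
E
```

```text
clock: 27.0
position: [0.6244, 0.0098, 0.164]
tool_rot: [0.001, 0.717, 0.697, 0.002]
ft_force: [5.8, 1.9, -1.9]
opening: 0.017
clk 27.0 pos [0.6244 0.0098 0.164 ] yawy -0.028 shift [-0.8 -1.1 -0.4] turn -0.0 q6 -0.151 F [ 5.8  1.9 -1.9] open 0.017 tilt [ 0.004  0.001 -1.   ]
(440, 385, 3)
```

View pics/m7.png

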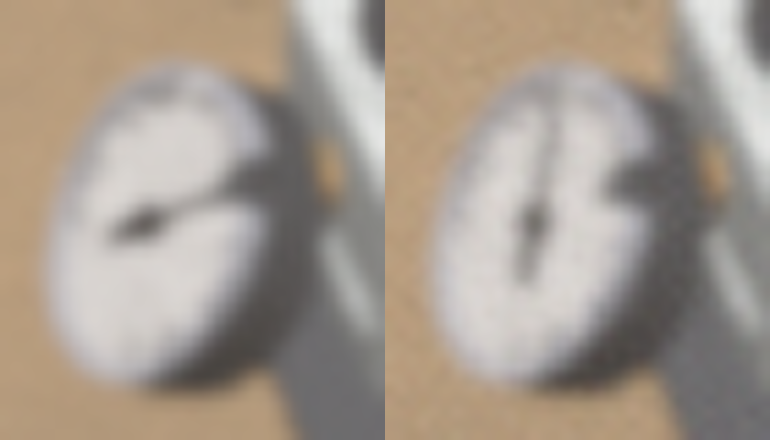

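```bash
python3 -m jog '[[0.5,1.5,0,0],[0,0,2,0],[0,0,2,0],[0,0,2,0],[0,0,2,0],[0,0,2,0],[0,0,2,0],[0,0,0,0]]'
python3 -c "
from h import *
rel(.6233,.009,.1544,-.028);print(arm.get_obs()['torque'])"
```

```text
clock: 28.6
position: [0.6247, 0.0098, 0.154]
tool_rot: [0.0, 0.717, 0.697, 0.0]
ft_force: [-5.6, 4.8, 15.0]
opening: 0.0172
clk 28.6 pos [0.6247 0.0098 0.154 ] yawy -0.028 shift [-0.8 -1.4 -0.4] turn 0.0 q6 -0.15 F [-5.6  4.8 15. ] open 0.0172 tilt [ 0.001  0.    -1.   ]
[ 0.77303989  0.97056063 -0.0290921 ]
```

```bash
python3 -m jog '[[0,0,1.5,0],[0,0,1,0],[0,0,0,0]]'
python3 -m jog '[[0,0,-2,0],[0,0,0,0],[0,0,0,0],[0,0,0,0],[0,0,0,0]]' 85
python3 -m jog '[[0,0,-20,0],[0,0,-40,0],[0,0,-40,0],[0,0,-20,0],[0,-40,0,0],[0,-50,0,0],[0,-50,0,0],[0,-50,0,0],[0,-40,0,0],[0,0,0,0]]'
python3 - <<'E'
from h import *
rel(.6233,.009,.1544,-.028)
shot('top','t8');shot('scene','s8')
def top(f,n):
    p=arm.camera_params(n);E=np.array(p['extrinsics']);d=np.load(f'pics/{f}.npz')['d']
    v,u=np.mgrid[:384,:512];q=np.stack([(u-p['cx'])/p['fx'],-(v-p['cy'])/p['fy'],-np.ones_like(d)],-1)*d[...,None]
    P=(q@E[:3,:3].T+E[:3,3]).reshape(-1,3);P=P[d.ravel()>0]
    K=P[np.linalg.norm(P[:,:2]-[.6235,.0085],axis=1)<.02];K=K[K[:,2]<.22];T=K[K[:,2]>np.percentile(K[:,2],60)]
    B=P[(np.linalg.norm(P[:,:2]-[.6235,.0085],axis=1)<.04)&(P[:,2]>.169)&(P[:,2]<.2)]
    w,V=np.linalg.eigh(np.cov(B[:,:2].T)) if len(B)>5 else (0,np.zeros((2,2)));b=V[:,1]
    print(f,len(T),'knob top z',np.percentile(T[:,2],[50,90]).round(4),'bar axis angle',np.arctan2(b[1],b[0]).round(3))
    C=P[(np.linalg.norm(P[:,:2]-[.4915,.194],axis=1)<.06)&(P[:,2]>.1)&(P[:,2]<.2)];print('puller top',len(C),C[:,2].max().round(3),C.mean(0).round(3))
for f,n in(('t5','top'),('t8','top'),('s5','scene'),('s8','scene')):top(f,n)
m0=np.load('pics/s7mean.npy')[196:236,245:280];m1=np.load('pics/s8.npz')['im'][196:236,245:280];m5=np.load('pics/s5.npz')['im'][196:236,245:280]
print('dial diff vs held',np.abs(m1-m0)[5:35,4:24].mean(),'vs zero',np.abs(m1-m5.astype(float))[5:35,4:24].mean())
E
```

```text
clock: 28.98
position: [0.6248, 0.0098, 0.1538]
tool_rot: [0.0, 0.717, 0.697, 0.0]
ft_force: [-12.2, 5.4, 26.1]
opening: 0.0171
clock: 29.6
position: [0.6243, 0.0094, 0.1508]
tool_rot: [-0.0, 0.717, 0.697, -0.0]
ft_force: [-0.7, 0.4, -0.4]
opening: 0.0848
clock: 30.85
position: [0.3928, 0.0162, 0.2711]
tool_rot: [0.0, 0.717, 0.697, 0.0]
ft_force: [0.8, 0.1, -0.8]
opening: 0.085
clk 30.85 pos [0.3928 0.0162 0.2711] yawy -0.028 shift [ -0.7 230.6 116.8] turn -0.0 q6 -0.24 F [ 0.8  0.1 -0.8] open 0.085 tilt [ 0. -0. -1.]
t5 100 knob top z [0.1812 0.1828] bar axis angle 1.275
puller top 105 0.133 [0.481 0.169 0.124]
t8 100 knob top z [0.1812 0.183 ] bar axis angle 1.525
puller top 309 0.133 [0.489 0.195 0.126]
s5 68 knob top z [0.1816 0.1833] bar axis angle 1.305
puller top 205 0.133 [0.487 0.184 0.123]
s8 80 knob top z [0.1816 0.1831] bar axis angle 1.563
puller top 206 0.133 [0.487 0.184 0.123]
dial diff vs held 4.298564814814815 vs zero 5.525
```

```bash
python3 -c "
from rig import arm
print(arm.job_done())"
```

```text
the job is handed in; nothing more can be done
None
```

The job is done and handed in at about 31 s on the robot's clock. The arm was clear and touching nothing.

**Cap and puller:** I gripped the puller, slid its fork under the rim without contact and popped the cap free. Both stand on the table near the puller's old place: the puller on its sole, the cap resting on its fork. The table is about 230 mm from the regulator there.

**Knob:** I pulled it up 10 mm and turned it clockwise 1.56 rad. I then let go, took it again with the wrist turned back half a turn, and went on to 2.88 rad, locking position 11. It pushed back in 10 mm and held firm at 26 N.

**Last checks:**
- **Locked:** after release the knob's top is at 181 mm, the same as before I pulled it up. Its bar stands 0.25–0.26 rad from its starting line, as a turn of 2.88 rad should leave it.
- **Needle:** just before pushing in, the needle lay on the pointer to within about 0.03 rad by eye. The pointer had measured about 2.84 rad from both cameras, so 2.88 is its nearest locking position.

**What failed or was weaker:**
- An automatic straight-on dial measurement failed, so the needle reading rests on the camera crops.
- After locking I did not view the needle again, because the picture allowance was used up. The pixel comparison of the dial was inconclusive (difference of 4.3 against the held view, 5.5 against the zero view), so the final turn rests on the bar's direction.
- I did not re-measure the sanding block and roller cover at the end. They looked undisturbed in the pictures I viewed.

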